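# Load and clamp the paint-tin shaker

### The job

Load all the touch-up paint tins upright into the shaker, filling its seats in their numbered order from seat 1 with none skipped (1 and 2 are the inner pair, 3 and 4 the outer). Then swing the clamp bar fully home over the tins, screw the knurled nut down clockwise until it stops tight with the bar pressed firmly on the tins, and press the start button.

Things in the scene. Friction and masses are not known exactly. Their poses are not given: they have to be found in the camera images.
- shaker: Blue paint-tin shaker, fixed to the bench: housing 220 x 420 mm, 48 mm high, under an aluminium seat plate 110 mm (x) by 400 mm (y), top face 81 mm above the bench, with four seats in one row along y, two each side of a central stud. Origin on the stud's axis at bench level; x points across the row, away from the robot, y along the row to the robot's left, z up. Turned by up to 0.15 rad.
- seat1 (a point): Seat 1 (1 drilled pip on the plate at its robot side): the inner seat on the right (-y) of the stud as the robot sees it, 80 mm from the stud's axis. Round recess 62 mm wide and 15 mm deep in the seat plate; this point is the centre of its floor, 66 mm above the bench.
- seat2 (a point): Seat 2 (2 drilled pips on the plate at its robot side): the inner seat on the left (+y) of the stud as the robot sees it, 80 mm from the stud's axis. Round recess 62 mm wide and 15 mm deep in the seat plate; this point is the centre of its floor, 66 mm above the bench.
- seat3 (a point): Seat 3 (3 drilled pips on the plate at its robot side): the outer seat on the right (-y) of the stud as the robot sees it, 154 mm from the stud's axis. Round recess 62 mm wide and 15 mm deep in the seat plate; this point is the centre of its floor, 66 mm above the bench.
- seat4 (a point): Seat 4 (4 drilled pips on the plate at its robot side): the outer seat on the left (+y) of the stud as the robot sees it, 154 mm from the stud's axis. Round recess 62 mm wide and 15 mm deep in the seat plate; this point is the centre of its floor, 66 mm above the bench.
- tin1_mid (a point): Closed round touch-up paint tin, bare metal with a paper band, 56 mm across and 76 mm tall, 0.21 to 0.36 kg, standing upright on the bench; all tins are alike. This point is its centre, 38 mm above its base; z is the tin's axis. Three or four tins are there, the rest absent.
- tin2_mid (a point): Closed round touch-up paint tin, bare metal with a paper band, 56 mm across and 76 mm tall, 0.21 to 0.36 kg, standing upright on the bench; all tins are alike. This point is its centre, 38 mm above its base; z is the tin's axis. Three or four tins are there, the rest absent.
- tin3_mid (a point): Closed round touch-up paint tin, bare metal with a paper band, 56 mm across and 76 mm tall, 0.21 to 0.36 kg, standing upright on the bench; all tins are alike. This point is its centre, 38 mm above its base; z is the tin's axis. Three or four tins are there, the rest absent.
- tin4_mid (a point): Closed round touch-up paint tin, bare metal with a paper band, 56 mm across and 76 mm tall, 0.21 to 0.36 kg, standing upright on the bench; all tins are alike. This point is its centre, 38 mm above its base; z is the tin's axis. Three or four tins are there, the rest absent.
- clamp_bar (a joint): Swing of the clamp bar about the central stud, rad: 0 fully home (along the row over the seats, at a stop), growing counter-clockwise from above to 1.8; starts 1.45 to 1.7, crosswise to the row with its grip at the far side (+x), clear of the seats. Stays where left (friction 0.15 N m). Bar 374 mm long, up to 42 mm wide; loosened, its underside is 12 to 9.6 mm over seated tins.
- bar_grip (a point): Upright round black grip on the clamp bar, 24 mm across, 40 mm tall, 112 mm from the stud's axis; this point is on its axis, half-way up, 36 mm above the bar's pivot level (202 mm above the bench with the nut at the top of its thread). It can be pinched from above, and turns in the fingers as the bar swings.
- stud_axis (a point): Point on the axis of the upright stud that the clamp bar swings about and the nut turns on, 166 mm above the bench (fixed).
- bar_drop (a joint): How far the nut has brought the sprung clamp bar down the stud, m: 0 with the nut at the top of its thread, 0.012 when the bar's pads meet the tops of seated tins, about 0.0125 when tight; 0.014 at most, with nothing under it.
- clamp_nut (a joint): Turning of the knurled nut on its stud, rad, growing as it is screwed down (clockwise from above), 6 mm of travel per turn: 0 at the top of the thread, starts 0 to 2.5; the bar meets the seated tins at about 12.6, its pads give a little, and the nut stops hard, tight, at about 14. Light to turn (0.1 to 0.3 N m) until then; it stays where it is left.
- nut_grip (a point): Knurled dark steel nut, 42 mm across, 52 mm tall, on the central stud, resting on the clamp bar. This point is on its axis, 28 mm above its lower face (24 mm below its top) and rides down with it: 206 mm above the bench at the top of the thread, 194 mm when tight; the bar's top is 28 mm below it. Turns about the vertical, without end play; can be gripped from above on any diameter.
- start (a joint): Travel of the spring start button, m: 0 out, 0.006 fully in (5 N).
- start_top (a point): Centre of the top face of the round green start button, 28 mm across, on top of the shaker's housing on the robot's side, abreast of seat 1, 84 mm towards the robot from the row's line, 70 mm above the bench. Pressed straight down.
Mind the look-alikes: they are no part of the job. What is shaped like the part that bears tin2_mid but purple or red is not meant.

How it is judged:
On the way, in this order (a step that is already met when the one before it is completed fails the run):
1. a tin stands in seat 1 (((horizontal distance between tin1_mid and seat1 below 0.008 m and z of tin1_mid in the frame of seat1 between 0.034 and 0.042 m) or (horizontal distance between tin2_mid and seat1 below 0.008 m and z of tin2_mid in the frame of seat1 between 0.034 and 0.042 m) or (horizontal distance between tin3_mid and seat1 below 0.008 m and z of tin3_mid in the frame of seat1 between 0.034 and 0.042 m) or (horizontal distance between tin4_mid and seat1 below 0.008 m and z of tin4_mid in the frame of seat1 between 0.034 and 0.042 m))), for 0.2 s.
2. tins stand in seats 1 and 2 (((horizontal distance between tin1_mid and seat1 below 0.008 m and z of tin1_mid in the frame of seat1 between 0.034 and 0.042 m) or (horizontal distance between tin2_mid and seat1 below 0.008 m and z of tin2_mid in the frame of seat1 between 0.034 and 0.042 m) or (horizontal distance between tin3_mid and seat1 below 0.008 m and z of tin3_mid in the frame of seat1 between 0.034 and 0.042 m) or (horizontal distance between tin4_mid and seat1 below 0.008 m and z of tin4_mid in the frame of seat1 between 0.034 and 0.042 m)) and ((horizontal distance between tin1_mid and seat2 below 0.008 m and z of tin1_mid in the frame of seat2 between 0.034 and 0.042 m) or (horizontal distance between tin2_mid and seat2 below 0.008 m and z of tin2_mid in the frame of seat2 between 0.034 and 0.042 m) or (horizontal distance between tin3_mid and seat2 below 0.008 m and z of tin3_mid in the frame of seat2 between 0.034 and 0.042 m) or (horizontal distance between tin4_mid and seat2 below 0.008 m and z of tin4_mid in the frame of seat2 between 0.034 and 0.042 m))), for 0.2 s.
3. tins stand in seats 1, 2 and 3, before seat 4 is used (all of step 2 and ((horizontal distance between tin1_mid and seat3 below 0.008 m and z of tin1_mid in the frame of seat3 between 0.034 and 0.042 m) or (horizontal distance between tin2_mid and seat3 below 0.008 m and z of tin2_mid in the frame of seat3 between 0.034 and 0.042 m) or (horizontal distance between tin3_mid and seat3 below 0.008 m and z of tin3_mid in the frame of seat3 between 0.034 and 0.042 m) or (horizontal distance between tin4_mid and seat3 below 0.008 m and z of tin4_mid in the frame of seat3 between 0.034 and 0.042 m)) and not ((horizontal distance between tin1_mid and seat4 below 0.008 m and z of tin1_mid in the frame of seat4 between 0.034 and 0.042 m) or (horizontal distance between tin2_mid and seat4 below 0.008 m and z of tin2_mid in the frame of seat4 between 0.034 and 0.042 m) or (horizontal distance between tin3_mid and seat4 below 0.008 m and z of tin3_mid in the frame of seat4 between 0.034 and 0.042 m) or (horizontal distance between tin4_mid and seat4 below 0.008 m and z of tin4_mid in the frame of seat4 between 0.034 and 0.042 m))), for 0.2 s.
4. all tins are loaded, from seat 1 with none skipped, and the clamp bar is swung fully home over them (all of step 2 and ((horizontal distance between tin1_mid and seat3 below 0.008 m and z of tin1_mid in the frame of seat3 between 0.034 and 0.042 m) or (horizontal distance between tin2_mid and seat3 below 0.008 m and z of tin2_mid in the frame of seat3 between 0.034 and 0.042 m) or (horizontal distance between tin3_mid and seat3 below 0.008 m and z of tin3_mid in the frame of seat3 between 0.034 and 0.042 m) or (horizontal distance between tin4_mid and seat3 below 0.008 m and z of tin4_mid in the frame of seat3 between 0.034 and 0.042 m)) and ((horizontal distance between tin1_mid and seat1 below 0.008 m and z of tin1_mid in the frame of seat1 between 0.034 and 0.042 m) or (horizontal distance between tin1_mid and seat2 below 0.008 m and z of tin1_mid in the frame of seat2 between 0.034 and 0.042 m) or (horizontal distance between tin1_mid and seat3 below 0.008 m and z of tin1_mid in the frame of seat3 between 0.034 and 0.042 m) or (horizontal distance between tin1_mid and seat4 below 0.008 m and z of tin1_mid in the frame of seat4 between 0.034 and 0.042 m)) and ((horizontal distance between tin2_mid and seat1 below 0.008 m and z of tin2_mid in the frame of seat1 between 0.034 and 0.042 m) or (horizontal distance between tin2_mid and seat2 below 0.008 m and z of tin2_mid in the frame of seat2 between 0.034 and 0.042 m) or (horizontal distance between tin2_mid and seat3 below 0.008 m and z of tin2_mid in the frame of seat3 between 0.034 and 0.042 m) or (horizontal distance between tin2_mid and seat4 below 0.008 m and z of tin2_mid in the frame of seat4 between 0.034 and 0.042 m)) and ((horizontal distance between tin3_mid and seat1 below 0.008 m and z of tin3_mid in the frame of seat1 between 0.034 and 0.042 m) or (horizontal distance between tin3_mid and seat2 below 0.008 m and z of tin3_mid in the frame of seat2 between 0.034 and 0.042 m) or (horizontal distance between tin3_mid and seat3 below 0.008 m and z of tin3_mid in the frame of seat3 between 0.034 and 0.042 m) or (horizontal distance between tin3_mid and seat4 below 0.008 m and z of tin3_mid in the frame of seat4 between 0.034 and 0.042 m)) and ((horizontal distance between tin4_mid and seat1 below 0.008 m and z of tin4_mid in the frame of seat1 between 0.034 and 0.042 m) or (horizontal distance between tin4_mid and seat2 below 0.008 m and z of tin4_mid in the frame of seat2 between 0.034 and 0.042 m) or (horizontal distance between tin4_mid and seat3 below 0.008 m and z of tin4_mid in the frame of seat3 between 0.034 and 0.042 m) or (horizontal distance between tin4_mid and seat4 below 0.008 m and z of tin4_mid in the frame of seat4 between 0.034 and 0.042 m)) and value of joint clamp_bar below 0.06 rad), for 0.2 s.
5. the nut is screwed down tight, pressing the bar on the tins (all of step 4 and value of joint bar_drop above 0.0119 m and value of joint clamp_nut above 13.2 rad), for 0.3 s.
6. the start button is pressed (value of joint bar_drop above 0.0119 m and value of joint clamp_nut above 13.2 rad and value of joint start above 0.004 m), for 0.05 s.
At the end, for the whole second after the job is handed in: Every tin there stands upright in a seat (within 8 mm of its centre, 4 mm in height), seats 1 to 3 filled (and 4 if there are four tins), the clamp bar home (within 0.06 rad) and down on the tins (at least 11.9 mm), the nut tight (13.2 rad or more of its 14) and at rest, the start button let go (all of step 5 and value of joint start below 0.002 m and velocity of joint clamp_nut below 0.05 rad/s); the robot touches nothing.
Of tin1, tin2, tin3, tin4 only 3 to 4 are there at a start; the rules pass over those that are not, and their reading is None.
At some moment in a run one of tin1, tin2, tin3, tin4 may be knocked a few centimetres aside while the robot is not near it.
It also fails if it takes over 210 s, if anything falls off the work surface, if the arm or the gripper's body presses on something with over 40 N, if the wrist force passes 120 N, or if a joint passes its speed limit or range.

### The arm

A 7-joint arm with a two-finger parallel gripper is mounted at the origin on the work surface. World frame = base frame: x ahead of the robot, y to its left, z up, the work surface at z = 0. Lengths are in m, angles in rad, forces in N, time in s.
With the tool pointing down it reaches from about 0.4 to 0.925 m from the base axis. Payload 4.1 kg.
Tool frame: the origin (TCP) lies between the finger pads; the fingertips stand 17 mm ahead of it and the grasp point (between the pads) lies 2 mm behind it; z points along the fingers, y is the line along which they close (so a half turn about z gives the same grasp; the last joint's range is limited). The gripper opens to 85 mm and grips with 20 to 120 N. Pads are 22 mm wide; open, the fingers measure 114 mm over their backs; the gripper's body (76 mm by 85 mm) begins 54 mm behind the grasp point. The pads swing forward as they close: fully open they stand 13 mm farther back than shut.
Start: joints at [-1.444, 0.398, 0.045, 1.537, -0.019, 1.207, -0.051], TCP at [0.146, 0.634, 0.248] pointing down, gripper open.
Joint ranges: [-2.82, 2.82], [-0.49, 2.23], [-1.37, 1.46], [0, 2.46], [-1.36, 4.5], [0.23, 2], [-2.94, 2.94]. Speed limits (rad/s): [2.57, 2.57, 3.14, 3.14, 3.14, 3.14, 3.14].

### API

Orientations are given as a unit quaternion [x, y, z, w].
In Python, from station import env, hand, planner, viewer, order, readout gives the robot as it stands. Calls block until the motion is done:
- env.movep(position, orientation): joint-space move of the TCP to a pose.
- env.line_to(position, rotation=None, rate=0.15): straight line of the TCP; rotation=None keeps the orientation; rate is the mean speed in m/s.
- env.move_j(angles): joint-space move.
- hand.gripper_to(opening, grasp_force=None): finger opening in m; grasp_force is the grip in N (None keeps the last); returns when the fingers have stopped.
- env.wait(seconds).
- planner.ik(position, orientation): joint angles nearest the present ones, or None.
- viewer.snapshot(name): name is "scene" or "top" or "wrist"; returns a dict with "color" (400x640x3 uint8, blue, green, red), "fx", "fy", "cx", "cy" (pixels), "R" (3x3) and "t" (3): a world point X has camera coordinates R X + t. Camera axes: x right, y down, z forward; pixel columns grow to the right and rows downward; lengths in m; the calibration is good to about 2 mm. A picture is of the moment at which its call begins. There is no depth.
A pose or a line that the arm cannot do raises env.IKError and nothing moves.
- order.hand_in(): hands the job in; it is judged then, once.
Readings, each from a call of its own:
- readout.get_time(): time.
- readout.get_q(): joint angles.
- readout.get_qd(): joint speeds.
- readout.get_tau(): joint torques, N m.
- readout.get_ee_pos(): TCP position.
- readout.get_eef_rot(): TCP orientation.
- readout.get_contact_force(): force on the tool from outside, world axes, zero at the start.
- readout.get_ft_torque(): the same for the moment, N m.
- readout.get_grip_width(): finger opening in m.
- readout.get_grip_force(): force on a finger pad.
Only numpy, scipy, OpenCV 4.12 (cv2) and the standard library are available. Lean on these libraries where they do the work, as an engineer would, in place of code of your own. Each camera call takes 0.05 s, during which the arm holds its last target. There are 200 camera calls.

## Working session

There is one attempt and no reset: what is moved stays moved. The work goes in short steps, each a Python script; the robot and the scene stay as the last script left them, time stands still between calls to the robot, and variables do not carry over. Pictures are saved under pics/ and viewed, at most 14 in all, crops included, and the job is handed in when it is done.

```bash
ls; mkdir -p pics
python3 - <<'E'
from station import env, hand, planner, viewer, order, readout
import cv2,numpy as np
for n in("scene","top"):
    s=viewer.snapshot(n); cv2.imwrite(f"pics/{n}0.png",s["color"]); print(n,s["fx"],s["cx"],s["cy"],np.round(s["R"],3).tolist(),np.round(s["t"],3))
print(readout.get_time(),readout.get_eef_rot(),readout.get_ee_pos())
E
```

```text
pics
scene 367.1522680005861 322.4179216451918 196.2608837150178 [[0.318, 0.948, -0.013], [0.584, -0.207, -0.785], [-0.747, 0.242, -0.62]] [-0.061 -0.228  1.624]
top 434.51612920139655 322.48541666127295 193.27991298376006 [[-0.001, -1.0, 0.019], [-0.992, -0.001, -0.129], [0.129, -0.018, -0.992]] [-0.146  0.584  1.342]
0.1 [ 1.12614552e-01  9.93638352e-01 -8.86711936e-04 -4.07886507e-05] [0.14537919 0.6329715  0.24736974]
```

View pics/scene0.png

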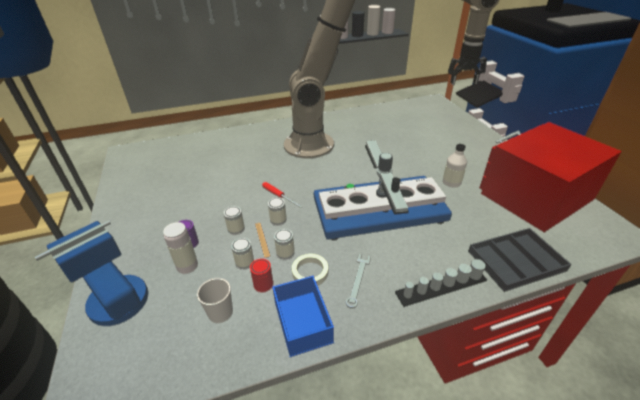

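View pics/top0.png

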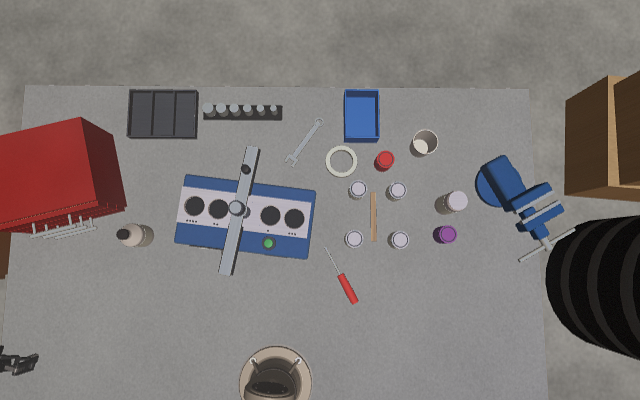

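Top view: four tins at about (358,189), (397,190), (354,239), (400,240); red (385,160) and purple (447,234) are decoys. Seats 4,2,1,3 are at (195,205), (218,209), (270,216), (294,218), the button at (268,243), the grip at (246,169) and the nut at (237,208).

```bash
cat > h.py <<'E'
from station import env, hand, planner, viewer, order, readout
import cv2,numpy as np
from scipy.spatial.transform import Rotation as Ro
def ray(s,u,v,z):
    R,t=np.array(s["R"]),np.array(s["t"]); c=-R.T@t
    d=R.T@np.array([(u-s["cx"])/s["fx"],(v-s["cy"])/s["fy"],1]); return c+d*(z-c[2])/d[2]
def proj(s,X):
    p=np.array(s["R"])@X+np.array(s["t"]); return np.array([s["fx"]*p[0]/p[2]+s["cx"],s["fy"]*p[1]/p[2]+s["cy"]])
def down(a): # tool down, closing line y at world angle a (y axis direction = a)
    y=np.array([np.cos(a),np.sin(a),0]);z=np.array([0,0,-1.]);x=np.cross(y,z)
    return Ro.from_matrix(np.c_[x,y,z]).as_quat()
E
python3 - <<'E'
from h import *
s=viewer.snapshot("top");g=cv2.cvtColor(s["color"],6)
def blob(u,v,z,f,r=14):
    m=f(g[v-r:v+r,u-r:u+r]).astype(np.uint8); n,l,st,c=cv2.connectedComponentsWithStats(m)
    k=max(range(1,n),key=lambda i:st[i,4]); p=c[k]+[u-r,v-r]; return np.round(ray(s,*p,z),4),st[k],np.round(p,1)
for u,v in[(358,189),(397,190),(354,239),(400,240)]: print("tin",blob(u,v,.076,lambda x:x>170),blob(u,v,.076,lambda x:x>195))
for n,u,v in[(4,195,205),(2,218,209),(1,270,216),(3,294,218)]: print(n,blob(u,v,.081,lambda x:x<90))
print(ray(s,268,243,.07),ray(s,246,169,.222),ray(s,237,208,.23))
m=cv2.resize(s["color"][140:290,160:420],None,fx=3,fy=3,interpolation=2);cv2.imwrite("pics/c.png",m)
E
```

```text
Traceback (most recent call last):
ValueError: max() iterable argument is empty
```

```bash
cat >> h.py <<'E'
def blob(s,u,v,z,r,bright):
    g=cv2.cvtColor(s["color"],6)[v-r:v+r,u-r:u+r]
    th,m=cv2.threshold(g,0,1,cv2.THRESH_OTSU+(0 if bright else 1)); n,l,st,c=cv2.connectedComponentsWithStats(m)
    k=max(range(1,n),key=lambda i:st[i,4]); p=c[k]+[u-r,v-r]; return np.round(ray(s,*p,z),4),st[k],np.round(p,1),th
E
python3 - <<'E'
from h import *
s=viewer.snapshot("top")
for u,v in[(358,189),(397,190),(354,239),(400,240)]: print("tin",blob(s,u,v,.076,14,1))
for n,u,v in[(4,195,205),(2,218,209),(1,270,216),(3,294,218)]: print(n,blob(s,u,v,.081,12,0))
print(ray(s,268,243,.07),ray(s,246,169,.222),ray(s,237,208,.23))
m=cv2.resize(s["color"][140:290,160:420],None,fx=3,fy=3,interpolation=2);cv2.imwrite("pics/c.png",m)
E
```

```text
tin (array([ 0.5947, -0.2551,  0.076 ]), array([  8,   7,  13,  13, 125], dtype=int32), array([358.1, 188.3]), 158.0)
tin (array([ 0.5933, -0.3773,  0.076 ]), array([  0,   0,  28,  28, 665], dtype=int32), array([397.4, 188.8]), 126.0)
tin (array([ 0.4403, -0.241 ,  0.076 ]), array([  8,   7,  13,  13, 131], dtype=int32), array([354. , 238.3]), 160.0)
tin (array([ 0.4371, -0.3818,  0.076 ]), array([  8,   7,  13,  13, 130], dtype=int32), array([400. , 239.3]), 156.0)
4 (array([0.5396, 0.2478, 0.081 ]), array([  1,   3,  21,  20, 317], dtype=int32), array([193.9, 205.7]), 121.0)
2 (array([0.5307, 0.1733, 0.081 ]), array([  2,   2,  22,  20, 319], dtype=int32), array([218.4, 208.6]), 120.0)
1 (array([0.5102, 0.0158, 0.081 ]), array([  2,   2,  20,  20, 304], dtype=int32), array([270. , 215.3]), 116.0)
3 (array([ 0.5012, -0.0572,  0.081 ]), array([  2,   3,  20,  20, 308], dtype=int32), array([293.9, 218.3]), 118.0)
[0.42636809 0.02169956 0.07      ] [0.62732923 0.0693534  0.222     ] [0.51833589 0.09009493 0.23      ]
```

View pics/c.png

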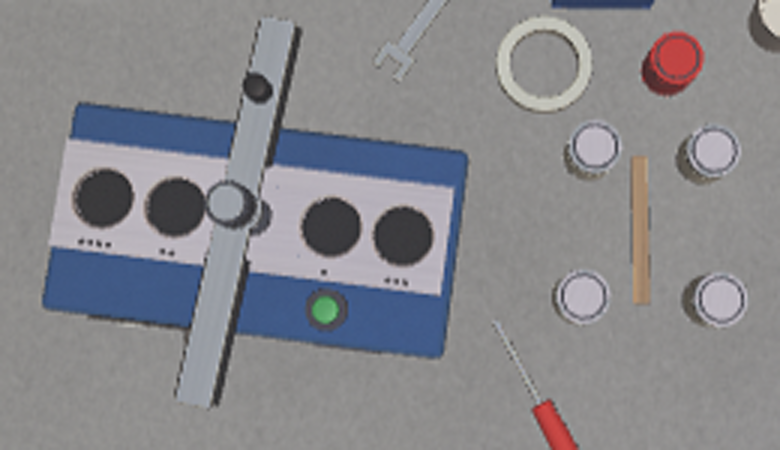

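Seats 3–4 measure 307 mm apart (308 given). Stud is at about (0.520,0.095), yaw −0.125. The grip is 111 mm from the stud (112 given), so clamp_bar is about 1.46. Next, wrist looks from close by.

Run:
```python
from h import *
q=down(-.125)
p=readout.get_ee_pos(); 
env.line_to([p[0],p[1],.36])
for qq in (down(-.125),down(-.125+np.pi)):
    print(planner.ik([.51,-.02,.36],qq))
env.movep([.515,-.02,.36],q)
s=viewer.snapshot("wrist");cv2.imwrite("pics/w1.png",s["color"])
C=np.array([.5204,.0949]);a=-.125;y=np.array([-np.sin(a),np.cos(a)])
for n,d in((1,-.08),(3,-.154),(2,.08)): print(n,C+d*y,proj(s,np.r_[C+d*y,.081]))
env.movep([.515,-.31,.36],q)
s=viewer.snapshot("wrist");cv2.imwrite("pics/w2.png",s["color"])
for x,y in[(.5947,-.2551),(.5933,-.3773),(.4403,-.241),(.4371,-.3818)]: print(proj(s,np.array([x,y,.076])))
print(readout.get_q(),readout.get_time())
```

```text
[-0.95027779  0.11895454  1.00305517  1.71423491 -0.10240845  1.36423428
 -0.05436842]
[ 0.97464494  0.18959618 -1.16040502  1.67383845  0.17646195  1.39406951
  2.80614916]
1 [0.51042602 0.01552419] [312.28173138 144.75405468]
3 [ 0.50120009 -0.05789844] [312.45785728 195.22890523]
2 [0.53037398 0.17427581] [311.82733396  14.53106088]
[369.79121263 123.57803736]
[374.45080295 206.22892076]
[259.15151101 127.16778649]
[273.68372758 220.71967958]
[-0.31139812  0.42723826  1.107273    1.51250282 -0.38440493  1.43928303
  0.68891347] 4.9583
```

View pics/w1.png

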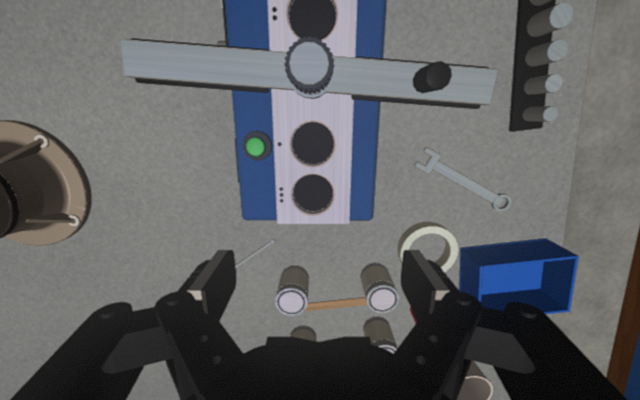

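View pics/w2.png

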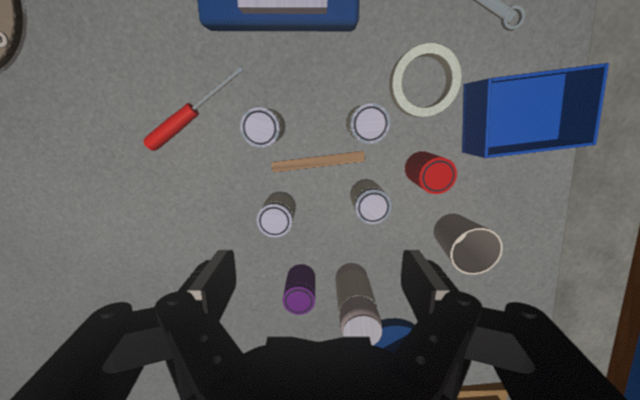

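Both wrist views match the predictions within about 1–2 px: seat 1 at (312,144), seat 3 at (313,195), tins at (370,123), (373,206), (260,127), (275,220). I'll load the first tin.

```bash
cat >> h.py <<'E'
C=np.array([.5204,.0949]);A=-.125;Y=np.array([-np.sin(A),np.cos(A)]);Q=down(A)
SEAT={1:-.08,3:-.154,2:.08,4:.154}
def lids(s):
    g=cv2.GaussianBlur(s["color"],(3,3),0); m=(g.min(2)>140).astype(np.uint8)
    n,l,st,c=cv2.connectedComponentsWithStats(m)
    return [(ray(s,*c[i],.076)[:2].round(4),int(st[i,4])) for i in range(1,n) if 300<st[i,4]<1500 and abs(st[i,2]-st[i,3])<9]
def look():
    env.movep([.515,-.31,.36],Q); s=viewer.snapshot("wrist"); return s,lids(s)
def F(): return np.array(readout.get_contact_force())
def pick(xy):
    hand.gripper_to(.085); env.movep([*xy,.16],Q); env.line_to([*xy,.053],rate=.12)
    hand.gripper_to(.04,50); env.line_to([*xy,.3],rate=.25)
    w=readout.get_grip_width(); print("grip",w,readout.get_grip_force()); assert .05<w<.062
def place(n,off=(0,0)):
    xy=C+SEAT[n]*Y+np.array(off); z0=.066+.053
    env.movep([*xy,.32],Q); env.line_to([*xy,z0+.022],rate=.2); env.wait(.2); f0=F()
    for dz in (.014,.009,.005,.002,.0005):
        env.line_to([*xy,z0+dz],rate=.04); f=F()-f0; print(dz,f.round(1))
        if f[2]>12: break
    if dz>.004: print("BLOCKED"); return False
    hand.gripper_to(.075); env.line_to([*xy,.32],rate=.25); return True
def check(n,off=.0):
    s=viewer.snapshot("wrist"); return [(n,(C+SEAT[n]*Y).round(4))]+[(ray(s,*proj(s,np.r_[p,.076]),.142)[:2].round(4),a) for p,a in lids(s)]
E
python3 - <<'E'
from h import *
s,L=look(); print(L)
t=min((p for p,a in L),key=lambda p:np.hypot(*(p-[.4403,-.241]))); print(t)
assert np.hypot(*(t-[.4403,-.241]))<.01
pick(t); print(place(1)); print(check(1),readout.get_time())
E
```

```text
[(array([ 0.5953, -0.2545]), 650), (array([ 0.4402, -0.241 ]), 643), (array([ 0.5912, -0.3782]), 498), (array([ 0.4371, -0.382 ]), 474)]
[ 0.4402 -0.241 ]
grip 0.05466553299287254 53.20812284946442
0.014 [ 0.7 -0.4 -0.1]
0.009 [ 0.6 -0.3 -0.6]
0.005 [ 1.1 -1.2 -0.9]
0.002 [ 1.2 -0.5 -0.9]
0.0005 [ 0.3 -0.3  2.3]
True
[(1, array([0.5104, 0.0155])), (array([0.5111, 0.0176]), 1028), (array([ 0.6605, -0.1089]), 559)] 13.9333
```

```bash
sed -i 's/\[\*xy,.3\],rate=.25/[*xy,.36],rate=.3/; s/env.movep(\[\*xy,.32\],Q)/env.movep([*xy,.36],Q)/' h.py
cat > load.py <<'E'
from h import *
import sys
for n in map(int,sys.argv[1:]):
    s,L=look(); L=[p for p,a in L if .35<p[0]<.72 and -.48<p[1]<-.15]; print(L)
    if not L: break
    t=max(L,key=lambda p:p[1]); pick(t)
    ok=place(n); print(ok,check(n),readout.get_time())
    if not ok: break
E
python3 load.py 2 3
```

```text
[array([ 0.5952, -0.2546]), array([ 0.5912, -0.3782]), array([ 0.4371, -0.3819])]
grip 0.055042518521517377 53.47362041473389
0.014 [-0.5 -0.5  1.2]
0.009 [-0.6 -0.4  1.5]
0.005 [-0.8 -0.3  1.1]
0.002 [ 0.4 -0.4 -0. ]
0.0005 [-0.6 -0.8  4.2]
True [(2, array([0.5304, 0.1743])), (array([0.7881, 0.1974]), 412), (array([0.788 , 0.1647]), 312), (array([0.53  , 0.1744]), 1056), (array([0.5136, 0.0342]), 748)] 24.725
[array([ 0.5913, -0.3782]), array([ 0.4371, -0.382 ])]
grip 0.054615867386552545 53.24645698070526
0.014 [ 1.2 -0.9 -0.8]
0.009 [ 1.1 -0.1  0.6]
0.005 [ 0.9 -0.8  0.1]
0.002 [-0.6 -0.2 -0.4]
0.0005 [ 0.  -0.3  7.2]
True [(3, array([ 0.5012, -0.0579])), (array([0.5111, 0.0178]), 1268), (array([ 0.5008, -0.0574]), 1006), (array([ 0.6425, -0.1417]), 1244)] 35.7167
```

```bash
python3 load.py 4
python3 - <<'E'
from h import *
env.movep([.56,.03,.42],Q)
s=viewer.snapshot("wrist");cv2.imwrite("pics/w3.png",s["color"])
b=1.457-np.pi/2+A; print(proj(s,np.r_[C+.112*np.array([np.cos(b),np.sin(b)]),.220]),proj(s,np.r_[C,.228]))
for n in SEAT: print(n,proj(s,np.r_[C+SEAT[n]*Y,.142]))
E
```

```text
[array([ 0.4371, -0.3818])]
grip 0.05477264830976724 53.3564168214798
0.014 [ 0.7 -0.4 -1.1]
0.009 [-0.3 -0.2 -1. ]
0.005 [-0.5 -0.4 -0.7]
0.002 [ 0.1 -0.5 -1.2]
0.0005 [-0.3 -0.8  2.9]
True [(4, array([0.5396, 0.2477])), (array([0.4417, 0.4055]), 304), (array([0.5392, 0.2483]), 1055), (array([0.79  , 0.2138]), 349), (array([0.53  , 0.1741]), 847)] 46.9667
[376.20891881 142.58984098] [276.17547957 131.04809629]
1 [286.77829992 184.08694371]
3 [288.16398309 230.94711387]
2 [283.22745862  64.00680498]
4 [281.26218952  -2.45344095]
```

View pics/w3.png

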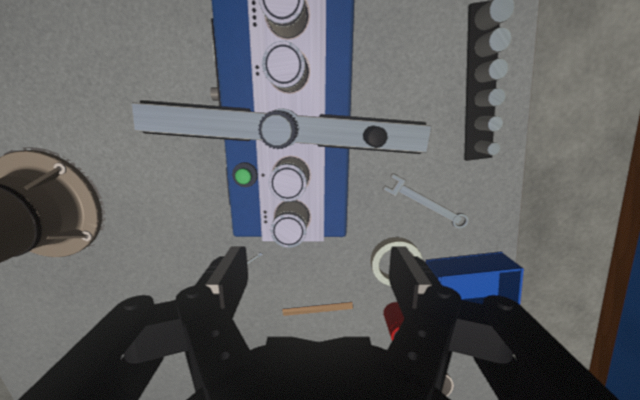

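All four tins are seated (lids at (283,5), (286,65), (288,182), (288,231)). The grip appears at about (376,136), so I'll measure it precisely.

Run:
```python
from h import *
s=viewer.snapshot("wrist"); g=cv2.cvtColor(s["color"],6)
m=cv2.resize(s["color"][95:165,250:440],None,fx=4,fy=4,interpolation=2);cv2.imwrite("pics/c2.png",m)
print(blob(s,376,136,.212,17,0)); 
for z in(.2,.22): print(z,ray(s,376,134,z),ray(s,376,138,z))
print("nut",ray(s,278.5,127,.228)); t=viewer.snapshot("top"); print(-np.array(s["R"]).T@s["t"])
```

```text
(array([0.6296, 0.0751, 0.212 ]), array([  4,   7,  25,  22, 426], dtype=int32), array([375. , 136.5]), 96.0)
0.2 [0.63317245 0.07669984 0.2       ] [0.63288825 0.07205009 0.2       ]
0.22 [0.62940028 0.07844396 0.22      ] [0.62913259 0.07406418 0.22      ]
nut [0.52347985 0.09923105 0.228     ]
[0.56820316 0.10673944 0.54446645]
```

View pics/c2.png

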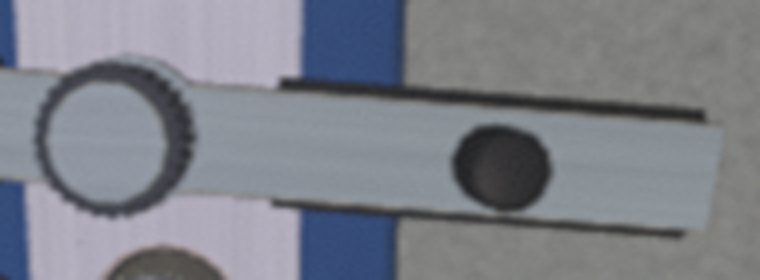

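Run:
```python
from h import *
P=lambda j:np.r_[C+.112*np.array([np.cos(j-np.pi/2+A),np.sin(j-np.pi/2+A)]),.206]
j0=1.513; p=P(j0); print(p)
hand.gripper_to(.06); env.movep([p[0],p[1],.29],Q); env.line_to(p,rate=.1)
hand.gripper_to(.015,25); print(readout.get_grip_width(),readout.get_grip_force()); f0=F()
for j in np.r_[np.arange(1.4,.05,-.1),.05,.02,0.,-.02]:
    env.line_to(P(j),rate=.08); f=F()-f0; print(round(j,2),f.round(1))
    if np.linalg.norm(f)>25: break
hand.gripper_to(.05); p=readout.get_ee_pos(); env.line_to([p[0],p[1],.3],rate=.2)
env.movep([.50,-.06,.40],Q); s=viewer.snapshot("wrist");cv2.imwrite("pics/w4.png",s["color"])
t=viewer.snapshot("top");cv2.imwrite("pics/t4.png",cv2.resize(t["color"][140:290,160:420],None,fx=3,fy=3,interpolation=2))
print(proj(s,P(0)+[0,0,.014]),readout.get_time())
```

```text
[0.63053399 0.07454064 0.206     ]
0.023015791944936054 25.930120646953583
1.4 [ 1.9  2.1 -0.7]
1.3 [ 3.7 -1.3  1. ]
1.2 [ 3.8 -0.1  0.1]
1.1 [ 3.8 -2.   0.5]
1.0 [ 4.9 -2.9 -0.1]
0.9 [ 4.9 -3.9  0.9]
0.8 [ 5.8 -5.3 -0.3]
0.7 [ 6.9 -7.3 -0.2]
0.6 [  6.3 -10.1   0.3]
0.5 [  5.5 -11.7   0.3]
0.4 [  5.1 -14.2   0.3]
0.3 [  3.7 -17.    2.1]
0.2 [  1.9 -21.5   3.9]
0.1 [ -0.4 -23.1   5.1]
0.05 [ -1.1 -23.1   4.8]
0.02 [ -2.5 -24.8   4.9]
[320.37075228 144.05667694] 56.6667
```

View pics/w4.png

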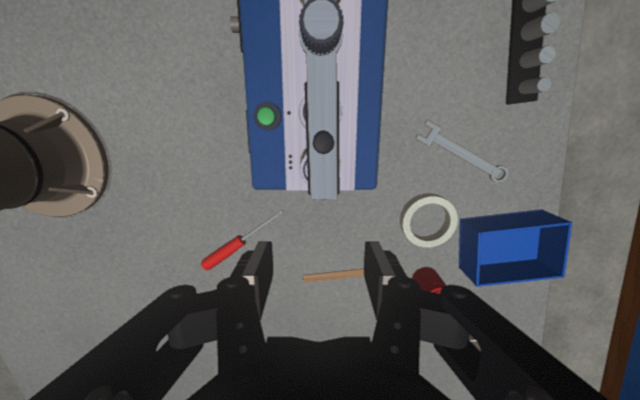

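The bar lies along the row, with its grip at (323,143) against (320,144) predicted for home. I'll push it against the stop with one finger, straddling the grip, so there is no radial load.

Run:
```python
from h import *
X=np.array([np.cos(A),np.sin(A)]); g=C-.113*Y
hand.gripper_to(.042); env.movep([*g,.29],Q); env.line_to([*g,.206],rate=.1); f0=F()
for d in np.arange(0,.026,.0015):
    env.line_to([*(g-d*X),.206],rate=.03); f=(F()-f0)[:2]@X; print(round(d,4),round(f,1),end=' | ')
    if f>14: break
env.line_to([*g,.206],rate=.1); env.line_to([*g,.3],rate=.2)
print(readout.get_time())
```

```text
0.0 -0.8 | 0.0015 -0.7 | 0.003 -1.8 | 0.0045 -1.4 | 0.006 -0.5 | 0.0075 0.2 | 0.009 1.0 | 0.0105 2.7 | 0.012 4.4 | 0.0135 5.6 | 0.015 7.0 | 0.0165 8.8 | 0.018 9.8 | 0.0195 10.2 | 0.021 12.2 | 0.0225 14.0 | 0.024 16.0 | 63.7083
```

The bar is against its stop: the finger force rose to 16 N, well over the 1.3 N of friction. Next is the nut.

Run:
```python
from h import *
hand.gripper_to(.065)
env.movep([*C,.31],Q); q=np.array(readout.get_q()); print(q)
for d in(-1.5,-.75,.75,1.5): 
    r=planner.ik([*C,.31],down(A+d)); print(d,None if r is None else np.round(np.array(r)-q,2))
s=viewer.snapshot("wrist"); print(proj(s,np.r_[C,.23]))
```

```text
[-1.235463    0.29578979  1.19818486  1.75723478 -0.28531285  1.28562019
 -0.09271195]
-1.5 [-0.09  0.17  0.25  0.   -0.19  0.06 -1.31]
-0.75 [-0.07  0.11  0.17  0.   -0.12  0.04 -0.63]
0.75 [ 0.13 -0.07 -0.2  -0.    0.09 -0.02  0.66]
1.5 [ 0.23 -0.11 -0.34 -0.    0.13 -0.02  1.36]
[319.36454914 216.18913338]
```

```bash
cat > nut.py <<'E'
from h import *
import sys
def rot(q7):
    q=np.array(readout.get_q()); q[6]=q7; env.move_j(q)
def stroke(z,hi,lo,grip=80,lim=2.5):
    """grip nut at height z, turn from q7=hi to lo (clockwise); returns new z, turned, tight"""
    hand.gripper_to(.062); 
    p=readout.get_ee_pos(); env.line_to([*C,max(p[2],z)],rate=.1); rot(hi); env.line_to([*C,z],rate=.1)
    hand.gripper_to(.035,grip); env.wait(.1); m0=readout.get_ft_torque()[2]; f0=F(); w=hi; out=[]
    print("w",readout.get_grip_width().__round__(4))
    while w>lo+1e-6:
        d=min(.5,w-lo); w-=d; z-=d*.006/(2*np.pi); rot(w); env.line_to([*C,z],rate=.02)
        m=readout.get_ft_torque()[2]-m0; f=F()-f0; out.append((round(w,2),round(m,2),f.round(0).tolist())); 
        if abs(m)>lim or np.linalg.norm(f)>45: break
    print(out); hand.gripper_to(.062); return z,hi-w
E
python3 - <<'E'
from nut import *
p0=readout.get_ee_pos(); rot(1.0); print(p0,readout.get_ee_pos())
print(stroke(.205,1.0,-1.0),readout.get_time(),readout.get_eef_rot())
E
```

```text
[0.5203197  0.09450646 0.30983088] [0.5202884  0.09359489 0.30987328]
w 0.0404
[(0.5, np.float64(-0.06), [1.0, 1.0, -1.0]), (0.0, np.float64(-0.09), [1.0, 1.0, -0.0]), (-0.5, np.float64(-0.02), [2.0, 2.0, -0.0]), (-1.0, np.float64(-0.15), [2.0, 2.0, -1.0])]
(0.20309014068289724, 2.0) 71.625 [ 0.97675874  0.21429858  0.00358752 -0.00236722]
```

Run:
```python
from nut import *
z=.2031; tot=2.
for i in range(2):
    z,d=stroke(z,2.4,-2.4); tot+=d; print(z,tot,readout.get_q()[6],readout.get_ee_pos(),readout.get_time())
    if d<4.7: break
```

```text
w 0.0405
[(1.9, np.float64(-0.09), [-1.0, 2.0, -1.0]), (1.4, np.float64(-0.1), [-1.0, 4.0, -1.0]), (0.9, np.float64(-0.15), [2.0, 7.0, -5.0]), (0.4, np.float64(-0.15), [3.0, 8.0, -6.0]), (-0.1, np.float64(-0.16), [6.0, 7.0, -8.0]), (-0.6, np.float64(-0.16), [7.0, 6.0, -10.0]), (-1.1, np.float64(-0.2), [10.0, 5.0, -12.0]), (-1.6, np.float64(-0.16), [10.0, 2.0, -13.0]), (-2.1, np.float64(-0.09), [10.0, -0.0, -14.0]), (-2.4, np.float64(-0.05), [9.0, 0.0, -15.0])]
0.1985163376389534 6.8 -2.4006802366217066 [0.52065746 0.09446493 0.19922253] 83.9083
w 0.0404
[(1.9, np.float64(-0.03), [0.0, 2.0, -0.0]), (1.4, np.float64(0.03), [-1.0, 2.0, -1.0]), (0.9, np.float64(-0.01), [1.0, 6.0, -4.0]), (0.4, np.float64(-0.03), [2.0, 6.0, -4.0]), (-0.1, np.float64(-0.02), [4.0, 7.0, -8.0]), (-0.6, np.float64(-0.11), [7.0, 7.0, -10.0]), (-1.1, np.float64(-0.11), [9.0, 4.0, -13.0]), (-1.6, np.float64(-0.06), [10.0, 1.0, -14.0]), (-2.1, np.float64(0.02), [10.0, -0.0, -14.0]), (-2.4, np.float64(0.1), [7.0, -1.0, -13.0])]
0.1939326752779068 11.6 -2.4009742252089175 [0.5208472  0.09493368 0.1947289 ] 97.2917
```

Run:
```python
from nut import *
z,d=stroke(.1943,2.4,-2.4,100,1.5); print(z,d,readout.get_q()[6],readout.get_ee_pos(),readout.get_time())
```

```text
w 0.0405
[(1.9, np.float64(0.06), [-1.0, 1.0, -0.0]), (1.4, np.float64(0.17), [-2.0, 4.0, 2.0]), (0.9, np.float64(0.17), [-1.0, 5.0, 4.0]), (0.4, np.float64(0.07), [2.0, 6.0, 2.0]), (-0.1, np.float64(0.99), [4.0, 5.0, 0.0]), (-0.6, np.float64(2.62), [5.0, 3.0, 2.0])]
0.19143521102434588 3.0 -0.5955158051349198 [0.51968374 0.09398812 0.19107998] 107.6667
```

Run:
```python
from nut import *
hand.gripper_to(.062); rot(1.2); env.line_to([*C,.192],rate=.05); hand.gripper_to(.035,110); env.wait(.2)
m0=readout.get_ft_torque()[2]
for w in np.arange(1.1,-.5,-.1):
    rot(w); m=readout.get_ft_torque()[2]-m0; print(round(w,1),round(readout.get_q()[6],3),round(m,2))
    if m>3.2: break
hand.gripper_to(.062); env.line_to([*C,.33],rate=.2); print(readout.get_time())
env.movep([.45,-.06,.36],Q); s=viewer.snapshot("wrist"); cv2.imwrite("pics/w5.png",s["color"])
b=ray(s,*[0,0],.07); print(proj(s,np.r_[C-.08*Y-.084*np.array([np.cos(A),np.sin(A)]),.07]))
```

```text
1.1 1.102 -0.07
1.0 1.004 -0.06
0.9 0.904 -0.05
0.8 0.806 0.97
0.7 0.704 0.3
0.6 0.608 2.53
0.5 0.505 1.69
0.4 0.407 2.53
0.3 0.306 1.98
0.2 0.205 1.5
0.1 0.107 2.11
-0.0 0.002 0.42
-0.1 -0.097 0.55
-0.2 -0.199 0.15
-0.3 -0.299 0.11
-0.4 -0.399 0.16
115.45
[295.2313432 109.3379279]
```

View pics/w5.png

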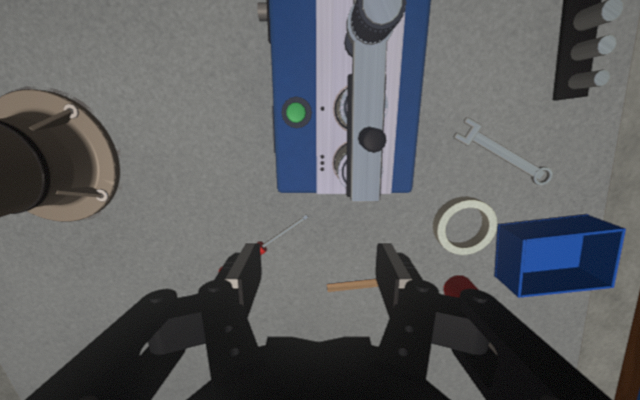

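The button is at (295,111), as predicted (295,109), and the bar is home with its grip at (372,138). The torque trace with slip is odd, so I'll re-check the nut with more detail.

Run:
```python
from nut import *
env.movep([*C,.3],Q); rot(1.0); env.line_to([*C,.2],rate=.2); env.line_to([*C,.191],rate=.05); hand.gripper_to(.035,100); env.wait(.3)
m0=np.array(readout.get_ft_torque());f0=F();t0=readout.get_tau()[6]
for w in np.arange(.9,-.7,-.1):
    rot(w); env.wait(.15); print(round(w,1),(np.array(readout.get_ft_torque())-m0).round(2),(F()-f0).round(0),round(readout.get_tau()[6]-t0,2),round(readout.get_grip_width(),4),round(readout.get_grip_force()),np.round(readout.get_ee_pos(),4))
hand.gripper_to(.062); env.wait(.1); print(readout.get_time())
```

```text
0.9 [-0.35 -0.1   0.18] [ 2. -1. -5.] -0.22 0.04 101 [0.5214 0.0962 0.192 ]
0.8 [-0.33 -0.13  0.28] [ 3. -1. -7.] -0.23 0.0402 101 [0.5214 0.0962 0.192 ]
0.7 [-0.47 -0.25  1.56] [ 2. -2. -6.] -1.5 0.04 101 [0.5214 0.0963 0.1919]
0.6 [0.2  0.34 2.68] [-0.  2. -4.] -2.65 0.0402 101 [0.521  0.0972 0.1919]
0.5 [0.02 0.02 2.4 ] [ 0.  0. -5.] -2.38 0.0399 101 [0.5211 0.0973 0.1919]
0.4 [-0.01 -0.1   2.16] [ 2. -0. -6.] -2.16 0.0399 101 [0.5212 0.0974 0.1919]
0.3 [ 0.05 -0.2   1.96] [ 2.  1. -7.] -1.95 0.0405 101 [0.5213 0.0974 0.1919]
0.2 [ 0.05 -0.27  1.78] [ 3.  0. -6.] -1.75 0.0404 101 [0.5214 0.0974 0.1919]
0.1 [ 0.13 -0.34  1.56] [ 2.  0. -8.] -1.56 0.0403 101 [0.5215 0.0974 0.1919]
0.0 [ 0.09 -0.44  1.4 ] [ 3.  1. -7.] -1.37 0.0402 101 [0.5217 0.0974 0.192 ]
-0.1 [-0.83 -0.32  2.56] [ 4. -3. -7.] -2.51 0.0399 101 [0.5216 0.0964 0.192 ]
-0.2 [-0.51 -0.35  2.29] [ 2. -2. -8.] -2.24 0.0404 101 [0.5216 0.0964 0.192 ]
-0.3 [-0.52 -0.28  1.97] [ 3. -2. -7.] -1.91 0.0404 101 [0.5216 0.0963 0.192 ]
-0.4 [-0.39 -0.32  1.63] [ 2. -1. -6.] -1.6 0.0401 101 [0.5216 0.0963 0.192 ]
-0.5 [-0.35 -0.39  1.31] [ 3. -1. -7.] -1.31 0.0404 101 [0.5217 0.0964 0.192 ]
-0.6 [-0.34 -0.38  1.08] [ 4. -1. -8.] -1.04 0.0401 101 [0.5218 0.0964 0.192 ]
126.5583
```

The nut repeatedly jams after about 0.2 rad and the fingers slip at about 2.6 N m, so it is tight at its stop. That also fits the roughly 14 rad turned. Now the start button.

Run:
```python
from h import *
env.line_to([*C,.33],rate=.2)
b=C-.08*Y-.084*np.array([np.cos(A),np.sin(A)])+[0,-.001]; print(b)
env.movep([*b,.2],Q); hand.gripper_to(0); env.line_to([*b,.094],rate=.1); env.wait(.2); f0=F()
for z in np.arange(.090,.076,-.001):
    env.line_to([*b,z],rate=.03); f=(F()-f0)[2]; print(round(z,3),round(f,1),round(readout.get_ee_pos()[2],4))
    if f>9: break
env.wait(.3); env.line_to([*b,.25],rate=.15)
env.movep([.4,-.3,.35],Q); hand.gripper_to(.08)
t=viewer.snapshot("top");cv2.imwrite("pics/t6.png",cv2.resize(t["color"][140:290,160:420],None,fx=3,fy=3,interpolation=2))
s=viewer.snapshot("scene");cv2.imwrite("pics/s6.png",cv2.resize(s["color"][130:250,290:470],None,fx=4,fy=4,interpolation=2)); print(readout.get_time())
```

```text
[0.42708142 0.02499686]
0.09 1.0 0.0898
0.089 0.8 0.0889
0.088 -0.0 0.088
0.087 1.2 0.0871
0.086 2.8 0.0861
0.085 3.3 0.085
0.084 3.3 0.084
0.083 4.3 0.083
0.082 4.2 0.0821
0.081 6.2 0.0811
0.08 17.4 0.0808
136.6417
```

View pics/t6.png

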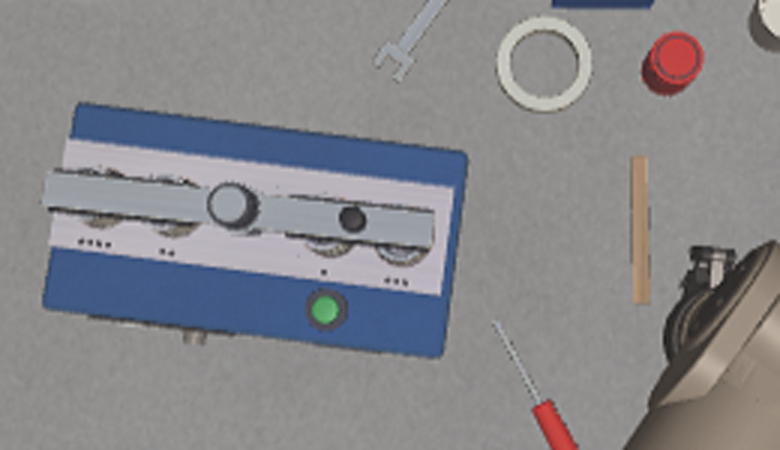

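View pics/s6.png

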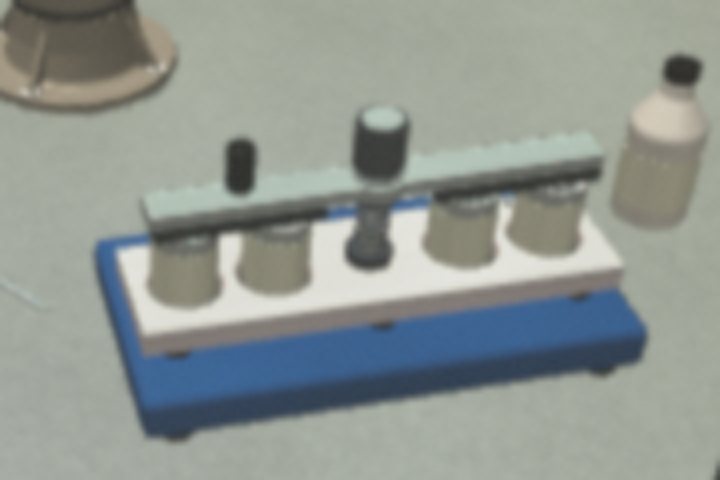

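The bar is down on all four tins, home along the row, and the button is out. One numeric check of the bar angle before handing in.

Run:
```python
from h import *
t=viewer.snapshot("top"); px=lambda u,v:(160+u/3,140+v/3)
g=ray(t,*px(352,217),.21)[:2]; n=ray(t,*px(229,203),.218)[:2]; print(g,n)
e1=ray(t,*px(45,189.5),.166)[:2];e2=ray(t,*px(433,228),.166)[:2]
for d in(g-n,g-C,e2-e1): print(np.linalg.norm(d),np.arctan2(d[1],d[0])+np.pi/2-A)
```

```text
[ 0.50831966 -0.01754896] [0.52039475 0.0940767 ]
0.11227687963985858 0.01724409211863187
0.11309599494948377 0.017980882232651485
0.37115419985168135 0.02633473240620332
```

```bash
python3 -c "
from h import *
print(order.hand_in(), readout.get_time())"
```

```text
the job is handed in; nothing more can be done
the job is handed in; nothing more can be done
```

I handed the job in at about 137 s of the 210 s limit. All four tins are in seats 1–4, the bar is home at about 0.02 rad, the nut is judged tight because it jammed at about 2.6 N m after about 14 rad of turning, and the start button was pressed and let go; no verdict came back.

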